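Pin the beaker carrier to the shaker deck with a quarter-turn T-toggle

ROBOT

A 6-joint arm with a two-finger parallel gripper is mounted at the origin on the work surface. World frame = base frame: x ahead of the robot, y to its left, z up, the work surface at z = 0. Lengths are in mm, angles in rad, forces in N, time in s.
With the tool pointing down it reaches from about 350 to 775 mm from the base axis. Payload 7.3 kg.
Tool frame: the origin (TCP) lies at the very end of the fingers, on their centre line; the grasp point (between the pads) lies 19 mm behind it; z points along the fingers, x is the direction in which the jaws open and shut, and the axes are right-handed (so a half turn about z gives the same grasp; the last joint's range is limited). The gripper opens to 92 mm and grips with 3 to 60 N. Pads are 19 mm wide; open, the fingers measure 130 mm over their backs; the gripper's body (75 mm by 190 mm) begins 47 mm behind the grasp point.
Start: joints at [-1.453, 0.342, 1.524, -0, 1.275, -0.146], TCP at [136.916, -506.852, 226.741] pointing down, gripper open.
Joint ranges: [-2.53, 2.53], [-0.77, 2.02], [0.04, 2.7], [-1, 4.14], [0.28, 2.66], [-3.11, 3.11]. Speed limits (rad/s): [2.57, 2.57, 3.14, 3.14, 3.14, 3.14].

INTERFACE

Orientations are given as [roll, pitch, yaw] about the fixed x, y, z axes, in that order (R = Rz(yaw) Ry(pitch) Rx(roll)).
In Python, from plant import bot, capture, camera_params gives the robot as it stands.
- The arm moves only by the shell command python3 -m jog 'ROWS' [OPENING]. ROWS is a JSON object of lists of equal length, an entry for each row: "xyz": the shift along the world's x, y, z as a fraction of full scale, a list of three; "angular": the turn, a rotation vector about the world's x, y, z as a fraction of full scale, a list of three. In form: {"xyz": [[x, y, z], ...], "angular": [[wx, wy, wz], ...]}. A call has 1 to 10 rows; each row shifts and turns the pose as measured when the row begins; what a row does not reach is not made up. Full scale, the value 1, is 2 cm for a shift and 6 degrees for a turn. A row lasts 1/10 s, in which the tool goes at most 50 mm and 8.59 degrees, less where a joint would pass 70% of its speed; a pose out of reach is approached as far as the arm can. A call with a number of a shift or a turn outside -1 to 1 is refused whole. A call with a gripper value outside its range is refused whole. OPENING is the closure, from -1 (fully open) to 1 (shut), set as the call begins (- or left out, the last holds). The fingers move at their own pace and stop on an object; the grip force is fixed at half the most. Time passes only in rows, so rows that do not move let the fingers close. It gives the time, the measured TCP pose, the force and the opening at its end, in the units of the state.
- bot.get_obs(): the state, without advancing time (a new reading comes with each control period).
- capture(name): name is "scene" or "top"; returns the picture (384x512x3 uint8, red, green, blue); there is no depth.
- camera_params(name): a dict with "fx", "fy", "cx", "cy" (pixels), "rvec" (rotation vector, rad) and "tvec" (3), from world to camera coordinates, as OpenCV has them. Camera axes: x right, y down, z forward; pixel columns grow to the right and rows downward; lengths in mm; the calibration is good to about 2 mm. A picture is of the moment at which its call begins. camera_params takes no time and is no camera call.
- bot.close_job(): hands the job in, once; it reports no verdict.
The state is a dict: "time": time; "joint_positions": joint angles; "dq": joint speeds; "tau": joint torques, N m; "tool_pos": TCP position; "tcp_rot": TCP orientation; "contact_force": force on the tool from outside, world axes, zero at the start; "moment": the same for the moment, N m; "grip_width": finger opening in mm.
Only numpy, scipy, OpenCV 4.12 (cv2) and the standard library are available. Lean on these libraries where they do the work, as an engineer would, in place of code of your own. Each camera call takes 0.05 s, during which the arm holds its last target.

TASK

Push the blue beaker carrier along the shaker's deck until it is fully home against the black stop bar. Then take the blue-handled T-toggle from its parking block, pass its foot down through the carrier's window and the deck slot (feel for the slot: its exact place varies), press it down against the spring, turn it a quarter turn and let go, so that the spring lifts it into its locked place with the handle square across the slot and the carrier still home. Do not tip the beaker and leave the other things on the bench where they are.

Things in the scene. Friction and masses are not known exactly. Their poses are not given: they have to be found in the camera images.
- shaker: Fixed bench shaker: white housing, aluminium deck 170 (x) x 280 (y) mm, deck top 80 mm above the bench, blue control front at +x. Origin on the bench straight below the centre of the deck slot; the deck spans y = -225 to +55 mm.
- stop (a point): Middle of the face of the black stop bar (14 mm high) on the deck, at the shaker's y = +27 mm, at deck height. Two dark guide rails lead to it along y (inner faces at x = +-56.5 mm, 14 mm high, from y = -155 to +35). The carrier slides between them towards +y until its edge meets this bar.
- slot (a point): MIDDLE of the slot's range, at the deck's top face (axes as the shaker). The real slot, 58 mm along the shaker's x and 17 mm wide along y, is cut through a dark steel insert (8 mm thick, its top 1 mm below the deck top) that has been fixed anywhere from -7 to +7 mm off this point along the shaker's y: the poses do not tell where; look or feel for it. It does not move under the toggle.
- plunger_top (a point): Centre of the orange spring plunger under the slot, 12 mm below the deck top: moves from 4 N, 8.5 N at its full travel of 15 mm, where it stops hard. Ribs under the insert, down to 13 mm below the deck top, leave a pocket 26 mm wide that runs along the shaker's y. With the plunger 11 mm down or more the foot turns freely below the ribs; within 10 degrees of square to the slot it is lifted into the pocket and stays.
- carrier: Loose blue metal carrier, about 0.6 kg, plate 110 (x) x 177 (y) x 8 mm on the deck between the rails, axes as the shaker's. Origin on its underside at the centre of its window (66 along x, 36 along y); plate from y = -150 to +27 mm. Home: +y edge against the stop bar, window centred on point slot.
- lip (a point): Middle of the outer face of the carrier's upright lip, at the carrier's y = -150 mm, 25 mm above its underside; the lip is 7 mm thick, 84 mm wide along x, its top 42 mm above the underside. Push here towards +y.
- beaker: Empty glass beaker, 66 mm across, 70 mm high, loose between four 28 mm pins on the carrier, its centre at y = -96 mm of the carrier. Origin at the centre of its underside.
- toggle: Loose T-toggle, about 0.2 kg, 95 mm high, at first standing in the parking block. Origin under the centre of its steel foot. z is up along its stem. Foot 54 (x) x 14 (y) x 10 mm; stem 12 mm thick; blue bar handle on top 90 (x) x 16 (y) x 22 mm, from 73 to 95 mm above the origin, parallel to the foot. Either way round is the same.
- foot_top (a point): On the toggle's axis at the top face of its foot, 10 mm above the toggle's origin.
- handle (a point): Centre of the toggle's handle, 84 mm above the toggle's origin.
- park: Grey parking block fixed to the bench, 120 (x) x 70 (y) x 45 mm, with an upright-walled slot 60 (x) x 17 (y) mm, 30 mm deep, in which the toggle's foot stands. Origin at the centre of its underside.
- reagent: Amber reagent bottle with blue cap, 68 mm across, 160 mm high; bystander.
- jar: White jar with blue lid, 70 mm across, 80 mm high; bystander.
- washbottle: White bottle with red cap, 64 mm across, 150 mm high; bystander.
- driver: Yellow-handled screwdriver lying on the bench; bystander.
- bosshead: Blue clamp boss with two round knobs, 112 mm long, lying on the bench; bystander.
- vialrack: White rack, 80 x 160 mm, with four amber vials, 67 mm high; bystander.
Things that resemble listed ones, but are neither listed nor needed, are in the scene too. There is more than one size of the carrier; the one meant has the size given above.

How it is judged:
By the outcome, as a careful person would: the job done as asked, in the order asked, and still so for the second after the job is handed in, with the robot touching nothing.
It also fails if it takes over 64 s, if anything falls off the work surface, if the arm or the gripper's body presses on something with over 40 N, if the wrist force passes 120 N, or if a joint passes its speed limit or range.

## Working session

There is one attempt and no reset: what is moved stays moved. The work goes in short steps, Python scripts to look and compute and a shell command to move; the robot and the scene stay as the last step left them, time stands still between calls to the robot, and variables do not carry over. Pictures are saved under pics/ and viewed, and the job is handed in when it is done.

```bash
ls; mkdir -p pics
python3 - <<'E'
from plant import bot,capture,camera_params
import cv2
for n in("scene","top"):
    im=capture(n); cv2.imwrite(f"pics/{n}0.png",cv2.cvtColor(im,cv2.COLOR_RGB2BGR)); print(n,camera_params(n))
print(bot.get_obs())
E
```

```text
pics
scene {'fx': 422.57677682996336, 'fy': 422.57677682996336, 'cx': 252.47458221145394, 'cy': 192.61114643643444, 'rvec': array([ 2.45430738,  0.89857117, -0.2551229 ]), 'tvec': array([-363.54090644, -274.43797598, 1578.52245266])}
top {'fx': 412.83763005647063, 'fy': 412.83763005647063, 'cx': 255.74976003001765, 'cy': 188.3604604892212, 'rvec': array([ 2.13405046, -2.16761405,  0.08589631]), 'tvec': array([ -23.18804523,  549.02146926, 1031.26844123])}
{'time': 0.1, 'joint_positions': array([-1.45300785e+00,  3.42660155e-01,  1.52490442e+00, -3.67322937e-05,
        1.27542066e+00, -1.46001728e-01]), 'dq': array([-0.00016404, -0.00070085, -0.00299029, -0.00120029,  0.00153641,
        0.00136515]), 'tau': array([ 1.88042235e-03, -4.32004094e+01, -2.44695389e+01,  7.18342303e-02,
        5.25869080e-02, -5.24531765e-05]), 'tool_pos': array([ 136.8558175 , -506.47199572,  226.1167373 ]), 'tcp_rot': array([-3.14142481e+00,  1.38288017e-03, -1.30699529e+00]), 'contact_force': array([-0.21261932, -0.23463766,  0.59481612]), 'moment': array([0.02247206, 0.04495674, 0.01113757]), 'grip_width': 91.79911030907176}
```

View pics/scene0.png

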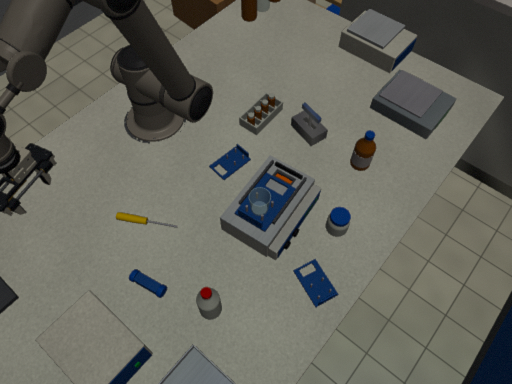

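View pics/top0.png

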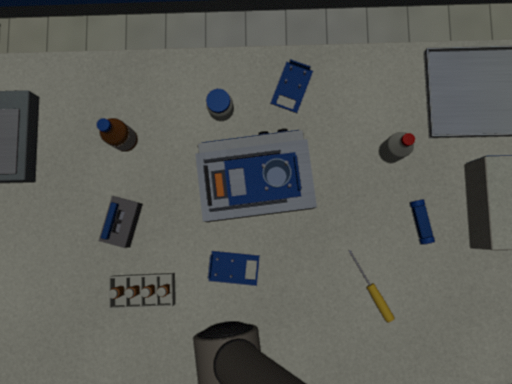

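```bash
cat > h.py <<'E'
import numpy as np,cv2
from plant import bot,capture,camera_params
def P(n):
    p=camera_params(n);R=cv2.Rodrigues(p['rvec'])[0];K=np.array([[p['fx'],0,p['cx']],[0,p['fy'],p['cy']],[0,0,1]]);return K,R,np.array(p['tvec']).reshape(3)
def ray(n,uv,z):
    K,R,t=P(n);c=-R.T@t;d=R.T@np.linalg.inv(K)@np.array([uv[0],uv[1],1.]);return c+d*(z-c[2])/d[2]
def proj(n,X):
    K,R,t=P(n);q=K@(R@np.array(X,float)+t);return q[:2]/q[2]
E
python3 - <<'E'
import cv2
t=cv2.imread('pics/top0.png');s=cv2.imread('pics/scene0.png')
cv2.imwrite('pics/tc.png',cv2.resize(t[120:230,185:325],None,fx=5.5,fy=5.5,interpolation=cv2.INTER_CUBIC))
cv2.imwrite('pics/tp.png',cv2.resize(t[180:260,80:160],None,fx=7,fy=7,interpolation=cv2.INTER_CUBIC))
cv2.imwrite('pics/sc.png',cv2.resize(s[90:260,210:340],None,fx=3.5,fy=3.5,interpolation=cv2.INTER_CUBIC)*1)
from h import *
for n in('top','scene'):
    K,R,tt=P(n);print(n,-R.T@tt)
print(ray('top',(238,182),90),ray('top',(275,172),150),ray('top',(110,222),95))
E
```

```text
top [ 432.33134566  -62.39838914 1083.82328154]
scene [ 962.81524217 -573.057114   1201.58382163]
[558.23659062   9.42811808  90.        ] [572.14050467 -79.74127745 150.        ] [465.74706997 319.63975164  95.        ]
```

View pics/tc.png

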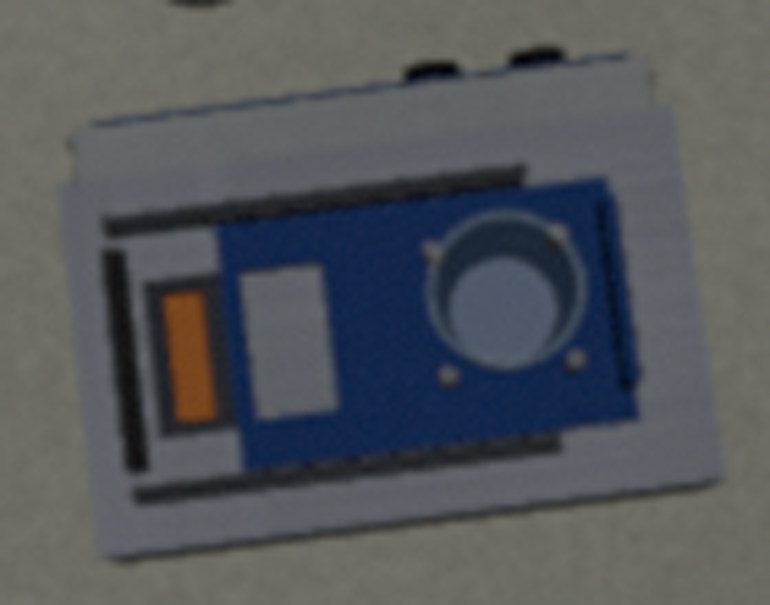

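View pics/tp.png

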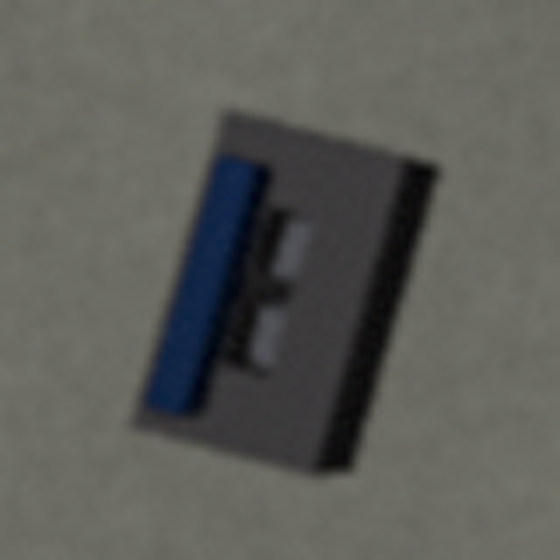

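View pics/sc.png

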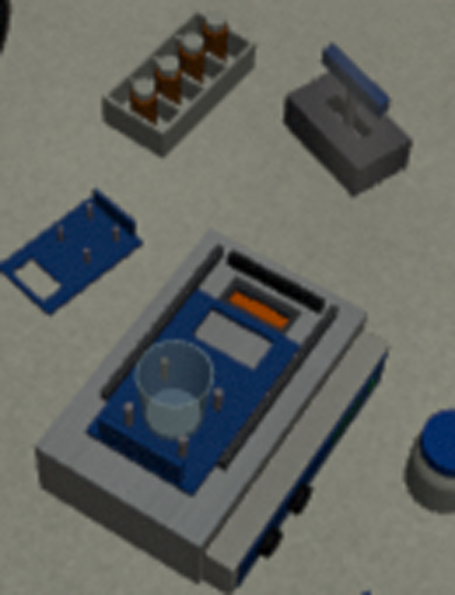

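Run:
```python
from h import *
t=cv2.imread('pics/top0.png')
off=np.array([185,120])
def cr(x,y): return ((x+.5)/5.5-.5+185,(y+.5)/5.5-.5+120)
print('deck')
D=[ray('top',cr(*c),80) for c in[(65,185),(105,560),(720,485),(673,107)]]
for d in D: print(d.round(1))
print([np.linalg.norm(D[i]-D[(i+1)%4]).round(1) for i in range(4)])
hsv=cv2.cvtColor(t,cv2.COLOR_BGR2HSV)
m=cv2.inRange(hsv,(100,120,40),(130,255,255))
n,l,st,c=cv2.connectedComponentsWithStats(m)
for i in range(1,n):
    if st[i,4]>60:
        r=cv2.minAreaRect(np.argwhere(l==i)[:,::-1].astype(np.float32)); print(st[i],c[i].round(1),r)
o=cv2.inRange(hsv,(5,150,100),(25,255,255))
n,l,st,c=cv2.connectedComponentsWithStats(o)
for i in range(1,n):
    if st[i,4]>60: print('or',st[i],c[i])
```

```text
deck
[633.3 112.9  80. ]
[464.3  94.8  80. ]
[ 493.2 -177.4   80. ]
[ 663.4 -161.5   80. ]
[np.float64(170.0), np.float64(273.7), np.float64(170.9), np.float64(276.0)]
[271  62  41  50 984] [292.2  84.4] ((291.2671203613281, 86.78767395019531), (27.504669189453125, 44.59267807006836), 20.556047439575195)
[207  89  23  23 425] [217.8 100.3] ((218.0, 100.0), (22.0, 22.0), 90.0)
[ 97 119  13  12 121] [103.  124.3] ((103.00001525878906, 124.00001525878906), (11.31370735168457, 11.31370735168457), 45.0)
[ 224  153   77   53 2142] [261.9 179.4] ((261.9192199707031, 178.14410400390625), (45.728641510009766, 73.6812744140625), 82.40535736083984)
[266 161  23  14  96] [277.5 165.6] ((277.58721923828125, 166.69371032714844), (22.60894203186035, 11.664773941040039), 7.765166282653809)
[411 200  23  44 495] [422.8 221.5] ((422.02545166015625, 221.59620666503906), (43.53016662597656, 13.334845542907715), 75.17352294921875)
[101 203  16  36 213] [108.4 220.3] ((108.4036865234375, 220.32110595703125), (5.746957778930664, 36.97209548950195), 16.699243545532227)
[ 209  252   50   33 1143] [230.2 267.5] ((233.18316650390625, 267.6683044433594), (48.06029510498047, 29.154592514038086), 5.710593223571777)
or [215 174   8  22 134] [218.76865672 184.45522388]
or [369 285  25  37 265] [381.28679245 303.03396226]
```

```bash
cat >> h.py <<'E'
YAW=np.radians(6.15);O=np.array([554.4,51.7])
def S(p,O=O,yaw=YAW):
    c,s=np.cos(yaw),np.sin(yaw);return np.array([O[0]+c*p[0]-s*p[1],O[1]+s*p[0]+c*p[1],p[2]])
def prof(im,n,f,vals,others,O=O):
    """mean colour along vals; f(v,o)->shaker pt"""
    out=[]
    for v in vals:
        uv=np.array([proj(n,S(f(v,o),O)) for o in others],np.float32)
        q=cv2.remap(im,uv[:,0].reshape(1,-1),uv[:,1].reshape(1,-1),cv2.INTER_LINEAR)[0]
        out.append(q.astype(float).mean(0))
    return np.array(out)
E
python3 - <<'E'
from h import *
for n in('top','scene'):
  im=cv2.imread(f'pics/{n}0.png')
  def show(name,f,vals,oth):
    p=prof(im,n,f,vals,oth);print(n,name);print(' '.join(f'{v}:{int(a.sum()/3)}/{int(a[2]-a[0])}' for v,a in zip(vals,p)))
  show('stop bar y z94',lambda v,o:(o,v,94),range(15,60,2),range(-25,26,5))
  show('slot y z79',lambda v,o:(o,v,79),range(-30,30,2),range(-20,21,4))
  show('slot x z79',lambda v,o:(v,o,79),range(-50,50,2),[-2,0,2,4])
  show('rails x z94',lambda v,o:(v,o,94),list(range(-80,-40,2))+list(range(40,80,2)),range(-110,-20,10))
  show('carrier edge y z88',lambda v,o:(o,v,88),range(-50,0,2),list(range(-50,-38,3))+list(range(40,50,3)))
  show('deck y z80',lambda v,o:(o,v,80),list(range(-240,-210,2))+list(range(45,65,2)),list(range(-80,-60,5)))
  show('deck x z80',lambda v,o:(v,o,80),list(range(-95,-75,2))+list(range(75,95,2)),list(range(-200,40,15)))
E
```

```text
top stop bar y z94
15:38/1 17:38/-8 19:50/-7 21:71/-8 23:89/-9 25:86/-8 27:59/-5 29:32/-1 31:21/0 33:22/0 35:32/-2 37:56/-5 39:82/-8 41:97/-9 43:99/-9 45:99/-9 47:98/-9 49:98/-9 51:99/-7 53:100/-3 55:103/4 57:105/7 59:105/8
top slot y z79
-30:97/-9 -28:97/-8 -26:96/-8 -24:91/-9 -22:77/-17 -20:56/-34 -18:44/-53 -16:42/-58 -14:43/-50 -12:42/-33 -10:39/-16 -8:38/-7 -6:41/2 -4:51/29 -2:63/63 0:71/86 2:73/92 4:73/91 6:73/91 8:72/92 10:71/90 12:65/78 14:52/47 16:40/10 18:37/-7 20:44/-8 22:62/-7 24:83/-8 26:89/-9 28:73/-7
top slot x z79
-50:97/-10 -48:98/-10 -46:98/-9 -44:97/-9 -42:98/-9 -40:98/-9 -38:98/-9 -36:93/-9 -34:69/-9 -32:48/-6 -30:43/10 -28:53/41 -26:65/74 -24:68/83 -22:69/85 -20:70/85 -18:70/84 -16:70/84 -14:70/85 -12:70/85 -10:70/85 -8:70/84 -6:70/83 -4:70/83 -2:69/82 0:69/83 2:69/83 4:70/83 6:70/83 8:70/83 10:70/84 12:70/82 14:69/82 16:69/82 18:69/81 20:69/81 22:70/82 24:70/84 26:68/82 28:57/63 30:46/32 32:38/4 34:39/-7 36:55/-8 38:81/-8 40:96/-9 42:100/-9 44:99/-9 46:99/-10 48:98/-9
top rails x z94
-80:97/-9 -78:98/-9 -76:98/-9 -74:97/-9 -72:97/-9 -70:97/-9 -68:98/-9 -66:92/-8
[... 2438 characters left out ...]
:45/-65 58:43/-48 60:43/-22 62:44/-5 64:42/-1 66:39/-1 68:44/-1 70:70/-1 72:97/-1 74:107/-1 76:109/-1 78:108/-2Traceback (most recent call last):
  File "<stdin>", line 10, in <module>
  File "<stdin>", line 5, in show
  File "h.py", line 16, in prof
    uv=np.array([proj(n,S(f(v,o),O)) for o in others],np.float32)
                 ~~~~^^^^^^^^^^^^^^^
  File "h.py", line 8, in proj
    K,R,t=P(n);q=K@(R@np.array(X,float)+t);return q[:2]/q[2]
          ~^^^
  File "h.py", line 4, in P
    p=camera_params(n);R=cv2.Rodrigues(p['rvec'])[0];K=np.array([[p['fx'],0,p['cx']],[0,p['fy'],p['cy']],[0,0,1]]);return K,R,np.array(p['tvec']).reshape(3)
ValueError: time passes only in moves, steps and waits
```

```bash
python3 - <<'E'
from plant import camera_params
import pickle;pickle.dump({n:camera_params(n) for n in('top','scene')},open('cam.pkl','wb'))
E
sed -i 's/^from plant import.*/from plant import bot,capture\nimport pickle\nCAM=pickle.load(open("\.\/cam.pkl","rb"))/; s/camera_params(n)/CAM[n]/; s/554.4,51.7/555.7,53.4/' h.py
python3 - <<'E'
from h import *
for n in('top','scene'):
    t=cv2.imread(f'pics/{n}0.png');hsv=cv2.cvtColor(t,cv2.COLOR_BGR2HSV)
    m=cv2.inRange(hsv,(100,110,40),(130,255,255))
    w=(slice(190,255),slice(90,150)) if n=='top' else (slice(95,145),slice(285,335))
    mm=np.zeros_like(m);mm[w]=m[w]
    pts=np.argwhere(mm)[:,::-1].astype(np.float32)
    r=cv2.minAreaRect(pts);print(n,len(pts),r, pts.mean(0))
    for z in(110,99):print(z,ray(n,r[0],z).round(1),[ray(n,b,z).round(1)[:2] for b in cv2.boxPoints(r)])
    # park block rough corners
    crop=t[w]; cv2.imwrite(f'pics/blk_{n}.png',cv2.resize(crop,None,fx=9,fy=9,interpolation=cv2.INTER_CUBIC))
E
```

```text
top 218 ((108.33028411865234, 220.39907836914062), (5.842740535736084, 37.355224609375), 16.699243545532227) [108.33486 220.3211 ]
110 [469.1 318.  110. ] [array([429.1, 336.5]), array([513.7, 312.9]), array([509.5, 299.3]), array([424.9, 323. ])]
99 [469.5 322.3  99. ] [array([429., 341.]), array([514.6, 317.1]), array([510.3, 303.3]), array([424.8, 327.3])]
scene 22 ((311.7500305175781, 111.25001525878906), (21.21320343017578, 2.1213202476501465), 45.0) [314.04544 113.59091]
110 [473.1 319.2 110. ] [array([432.8, 326. ]), array([432.6, 335. ]), array([512.5, 312.5]), array([512.5, 303.8])]
99 [468.1 328.2  99. ] [array([427.4, 335.1]), array([427.2, 344.2]), array([507.9, 321.5]), array([507.9, 312.6])]
```

View pics/blk_scene.png

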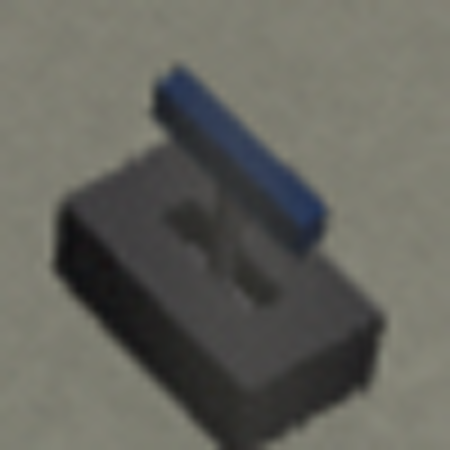

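Run:
```python
from h import *
def cr(x,y): return ((x+.5)/7-.5+80,(y+.5)/7-.5+180)
C=[(225,110),(135,425),(322,472),(408,158)]
D=[ray('top',cr(*c),45) for c in C];print([d.round(1) for d in D],[np.linalg.norm(D[i]-D[(i+1)%4]).round(1) for i in range(4)],np.mean(D,0))
for a,b in((0,1),(3,2)): v=D[a]-D[b];print(np.degrees(np.arctan2(v[1],v[0])))
for a,b in((0,3),(1,2)): v=D[a]-D[b];print(np.degrees(np.arctan2(v[1],v[0]))-90)
print(S((0,-192,105)),S((0,4.5,80)))
```

```text
[array([535.5, 336.2,  45. ]), array([421.8, 366.3,  45. ]), array([404.1, 297.7,  45. ]), array([516.8, 268.5,  45. ])] [np.float64(117.6), np.float64(70.8), np.float64(116.5), np.float64(70.3)] [469.52216979 317.18994606  45.        ]
-14.802329732198833
-14.535463447281117
-15.409623474471132
-14.478108783885205
[ 576.26929683 -137.49500787  105.        ] [555.21790711  57.87410175  80.        ]
```

```bash
python3 -m jog '{"xyz":[[0.9,0.68,0],[0.9,0.68,0],[0.9,0.68,0],[0.9,0.68,0],[0.9,0.68,0],[0.9,0.68,0],[0.9,0.68,0],[0.9,0.68,0],[0.9,0.68,0],[0.9,0.68,0]],"angular":[[0,0,0.58],[0,0,0.58],[0,0,0.58],[0,0,0.58],[0,0,0.58],[0,0,0.58],[0,0,0.58],[0,0,0.58],[0,0,0.58],[0,0,0.58]]}' 1
```

```text
time: 1.1
tool_pos: [319.9, -364.2, 222.0]
tcp_rot: [-3.14, 0.01, -0.681]
contact_force: [0.3, -0.0, -0.3]
grip_width: 16.6
```

```bash
python3 -m jog '{"xyz":[[0.9,0.66,0],[0.9,0.66,0],[0.9,0.66,0],[0.9,0.66,0],[0.9,0.66,0],[0.9,0.66,0],[0.9,0.66,0],[0.9,0.66,0],[0.9,0.66,0],[0.9,0.66,0]],"angular":[[0,0,0.54],[0,0,0.54],[0,0,0.54],[0,0,0.54],[0,0,0.54],[0,0,0.54],[0,0,0.54],[0,0,0.54],[0,0,0.54],[0,0,0.54]]}'; python3 -m jog '{"xyz":[[0.9,0.66,0],[0.9,0.66,0],[0.9,0.66,0],[0.8,0.6,0],[0.6,0.4,0]],"angular":[[0,0,0.54],[0,0,0.54],[0,0,0.54],[0,0,0.54],[0,0,0.3]]}'
```

```text
time: 2.1
tool_pos: [505.3, -224.0, 218.2]
tcp_rot: [-3.137, 0.018, -0.091]
contact_force: [-0.1, -1.0, -0.3]
grip_width: 0.6
time: 2.6
tool_pos: [590.1, -160.1, 215.5]
tcp_rot: [-3.134, 0.022, 0.18]
contact_force: [-0.1, 0.1, -0.2]
grip_width: 0.7
```

```bash
cat > go.py <<'E'
import sys,numpy as np
from scipy.spatial.transform import Rotation as R
from plant import bot
o=bot.get_obs();a=[float(v) for v in sys.argv[1:]]
d=np.array(a[:3])-o['tool_pos']
rv=(R.from_euler('xyz',[np.pi,0,a[3]])*R.from_euler('xyz',o['tcp_rot']).inv()).as_rotvec(degrees=True)
print('pos',o['tool_pos'].round(1),'yaw',o['tcp_rot'].round(3),'F',o['contact_force'].round(1),'M',o['moment'].round(2),'w',round(o['grip_width'],1),'q',o['joint_positions'].round(2))
print('units shift',(d/20).round(2),'turn',(rv/6).round(2))
E
python3 go.py 580 -173 106 0.107
```

```text
pos [ 590.1 -160.1  215.5] yaw [-3.134  0.022  0.18 ] F [-0.1  0.1 -0.2] M [-0.02 -0.13 -0.  ] w 0.7 q [-0.39  0.52  1.26 -0.01  1.38 -0.57]
units shift [-0.5  -0.65 -5.47] turn [-0.04 -0.22 -0.69]
```

```bash
python3 -m jog '{"xyz":[[-0.25,-0.3,-0.5],[-0.25,-0.3,-0.9],[0,0,-0.9],[0,0,-0.9],[0,0,-0.9],[0,0,0]],"angular":[[0,-0.1,-0.35],[0,-0.1,-0.35],[0,0,0],[0,0,0],[0,0,0],[0,0,0]]}';python3 go.py 580 -173 106 0.107
```

```text
time: 3.2
tool_pos: [580.3, -169.5, 127.7]
tcp_rot: [-3.134, 0.004, 0.108]
contact_force: [-0.9, 0.8, 0.1]
grip_width: 0.6
pos [ 580.3 -169.5  127.7] yaw [-3.134  0.004  0.108] F [-0.9  0.8  0.1] M [-0.02 -0.07 -0.02] w 0.6 q [-0.41  0.58  1.42  0.    1.15 -0.52]
units shift [-0.01 -0.18 -1.09] turn [-0.06 -0.05 -0.01]
```

```bash
python3 -m jog '{"xyz":[[0,-0.1,-0.6],[0,0,-0.5],[0,0,0]],"angular":[[0,0,0],[0,0,0],[0,0,0]]}';python3 - <<'E'
from h import *
im=cv2.cvtColor(capture('scene'),cv2.COLOR_RGB2BGR);cv2.imwrite('pics/s1.png',cv2.resize(im[130:290,180:360],None,fx=4,fy=3.7,interpolation=cv2.INTER_CUBIC))
E
python3 go.py 580 -173 106 0.107
```

```text
time: 3.5
tool_pos: [580.7, -171.9, 105.1]
tcp_rot: [-3.135, 0.004, 0.108]
contact_force: [-0.6, -0.6, -0.1]
grip_width: 0.5
pos [ 581.  -172.   105.8] yaw [-3.135e+00  3.000e-03  1.090e-01] F [-0.2 -0.   0.7] M [ 0.01 -0.05 -0.03] w 0.4 q [-0.42  0.6   1.45  0.    1.1  -0.53]
units shift [-0.05 -0.05  0.01] turn [-0.06 -0.03 -0.01]
```

View pics/s1.png

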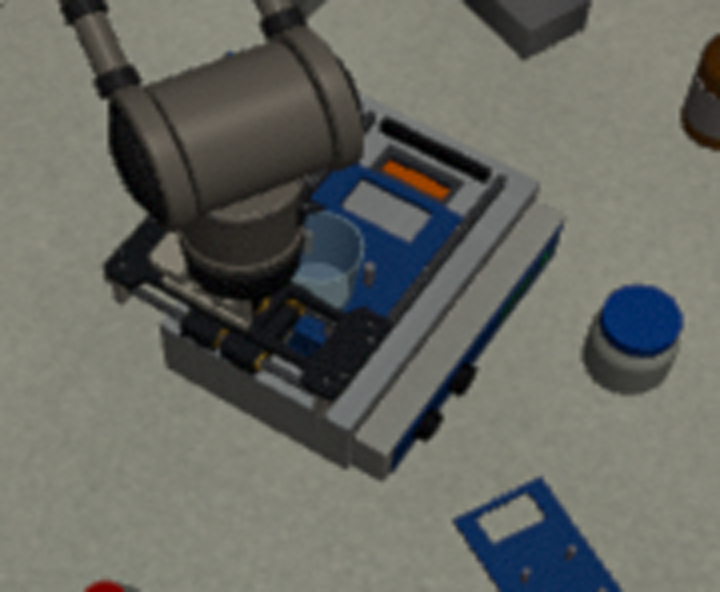

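```bash
python3 -m jog '{"xyz":[[-0.03,0.25,0],[-0.03,0.25,0],[-0.03,0.25,0],[-0.02,0.15,0],[-0.02,0.15,0],[-0.02,0.15,0],[-0.02,0.15,0],[-0.02,0.15,0]],"angular":[[0,0,0],[0,0,0],[0,0,0],[0,0,0],[0,0,0],[0,0,0],[0,0,0],[0,0,0]]}';python3 -m jog '{"xyz":[[-0.02,0.17,0],[-0.02,0.17,0],[-0.02,0.17,0],[-0.02,0.17,0],[-0.02,0.17,0]],"angular":[[0,0,0],[0,0,0],[0,0,0],[0,0,0],[0,0,0]]}'
```

```text
time: 4.35
tool_pos: [578.3, -140.8, 108.2]
tcp_rot: [-3.139, -0.002, 0.109]
contact_force: [-0.2, -2.2, -0.5]
grip_width: 0.4
time: 4.85
tool_pos: [576.3, -123.2, 108.3]
tcp_rot: [-3.14, -0.002, 0.108]
contact_force: [1.2, -3.2, -0.9]
grip_width: 0.4
```

```bash
python3 -m jog '{"xyz":[[-0.02,0.17,0],[-0.02,0.17,0],[-0.02,0.15,0],[-0.02,0.12,0],[-0.02,0.1,0]],"angular":[[0,0,0],[0,0,0],[0,0,0],[0,0,0],[0,0,0]]}';python3 -m jog '{"xyz":[[-0.01,0.1,0],[-0.01,0.1,0]],"angular":[[0,0,0],[0,0,0]]}'
```

```text
time: 5.35
tool_pos: [574.3, -107.7, 108.3]
tcp_rot: [-3.141, -0.002, 0.109]
contact_force: [2.5, -11.4, -1.0]
grip_width: 0.4
time: 5.55
tool_pos: [574.9, -107.6, 109.1]
tcp_rot: [3.134, -0.004, 0.109]
contact_force: [-0.6, -11.5, -1.4]
grip_width: 0.1
```

```bash
python3 -m jog '{"xyz":[[0,0.2,0],[0,0.2,0]],"angular":[[0,0,0],[0,0,0]]}';python3 -m jog '{"xyz":[[0,-0.4,0],[0,-0.8,0],[0,-0.5,0.5],[0,0,1],[0,0,1],[0,0,1],[0,0,1],[0,0,1]],"angular":[[0,0,0],[0,0,0],[0,0,0],[0,0,0],[0,0,0],[0,0,0],[0,0,0],[0,0,0]]}' -1;python3 - <<'E'
from h import *
for n in('top','scene'):
    im=cv2.cvtColor(capture(n),cv2.COLOR_RGB2BGR);cv2.imwrite(f'pics/{n}2.png',im)
im=cv2.imread('pics/top2.png');cv2.imwrite('pics/tc2.png',cv2.resize(im[120:230,185:325],None,fx=5.5,fy=5.5,interpolation=cv2.INTER_CUBIC))
im=cv2.imread('pics/scene2.png');cv2.imwrite('pics/sc2.png',cv2.resize(im[130:270,210:340],None,fx=4,fy=4,interpolation=cv2.INTER_CUBIC))
E
python3 go.py 469.5 318 170 1.309
```

```text
time: 5.75
tool_pos: [575.2, -107.4, 110.2]
tcp_rot: [3.121, -0.005, 0.11]
contact_force: [-1.8, -18.5, 0.7]
grip_width: 0.7
time: 6.55
tool_pos: [572.8, -144.3, 224.2]
tcp_rot: [3.129, 0.0, 0.107]
contact_force: [0.2, 0.2, -0.9]
grip_width: 59.7
pos [ 574.3 -144.8  226.5] yaw [ 3.126 -0.005  0.107] F [ 0.3 -0.3 -0.1] M [-0.04 -0.12  0.03] w 67.8 q [-0.37  0.46  1.34 -0.01  1.33 -0.47]
units shift [-5.24 23.14 -2.82] turn [ 0.09  0.14 11.48]
```

View pics/tc2.png

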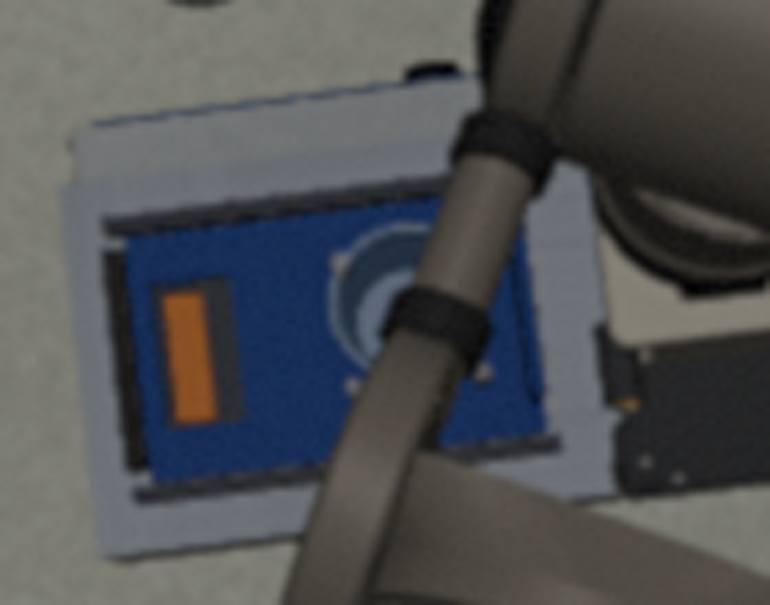

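View pics/sc2.png

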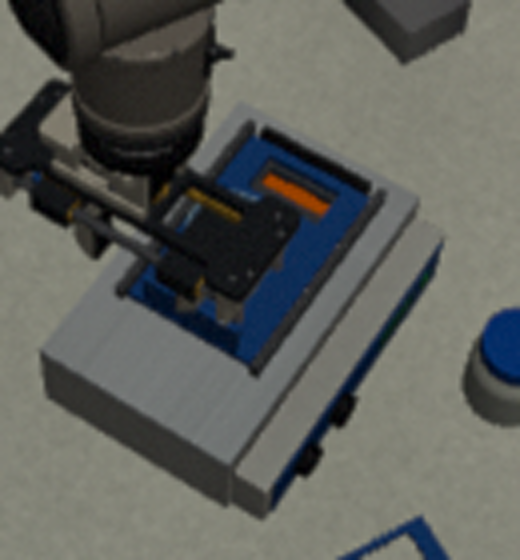

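```bash
python3 -m jog '{"xyz":[[-0.2,0.95,0],[-0.2,0.95,0],[-0.2,0.95,0],[-0.2,0.95,0],[-0.2,0.95,0],[-0.2,0.95,0],[-0.2,0.95,0],[-0.2,0.95,0],[-0.2,0.95,0],[-0.2,0.95,0]],"angular":[[0,0,0.5],[0,0,0.5],[0,0,0.5],[0,0,0.5],[0,0,0.5],[0,0,0.5],[0,0,0.5],[0,0,0.5],[0,0,0.5],[0,0,0.5]]}';python3 -m jog '{"xyz":[[-0.2,0.95,0],[-0.2,0.95,0],[-0.2,0.95,0],[-0.2,0.95,0],[-0.2,0.95,0],[-0.2,0.95,0],[-0.2,0.95,0],[-0.2,0.95,0],[-0.2,0.95,0],[-0.2,0.95,0]],"angular":[[0,0,0.5],[0,0,0.5],[0,0,0.5],[0,0,0.5],[0,0,0.5],[0,0,0.5],[0,0,0.5],[0,0,0.5],[0,0,0.5],[0,0,0.5]]}';python3 go.py 469.5 318 150 1.309
```

```text
time: 7.65
tool_pos: [522.6, 63.4, 218.3]
tcp_rot: [3.14, 0.007, 0.678]
contact_force: [0.3, 0.2, -0.2]
grip_width: 91.9
time: 8.65
tool_pos: [463.2, 272.6, 209.3]
tcp_rot: [-3.123, 0.018, 1.261]
contact_force: [-0.2, -0.6, -1.1]
grip_width: 91.9
pos [463.2 272.6 209.3] yaw [-3.123  0.018  1.261] F [-0.2 -0.6 -1.1] M [ 0.06 -0.17 -0.  ] w 91.9 q [ 0.39  0.39  1.5  -0.    1.28 -0.87]
units shift [ 0.31  2.27 -2.96] turn [ 0.12 -0.22  0.46]
```

```bash
python3 -m jog '{"xyz":[[0.1,0.7,-0.6],[0.1,0.6,-0.6],[0.1,0.4,-0.6],[0,0,-0.4],[0,0,0]],"angular":[[0.1,-0.1,0.25],[0,-0.1,0],[0,0,0],[0,0,0],[0,0,0]]}';python3 go.py 469.5 318 80 1.309
```

```text
time: 9.15
tool_pos: [460.7, 313.2, 160.0]
tcp_rot: [-3.133, 0.006, 1.307]
contact_force: [0.3, -0.0, -0.6]
grip_width: 92.0
pos [460.7 313.2 160. ] yaw [-3.133  0.006  1.307] F [ 0.3 -0.  -0.6] M [ 0.03 -0.16 -0.01] w 92.0 q [ 0.46  0.47  1.52  0.    1.16 -0.85]
units shift [ 0.44  0.24 -4.  ] turn [ 0.03 -0.09  0.02]
```

```bash
python3 -m jog '{"xyz":[[0.4,0.25,-0.5],[0.1,0.05,-0.9],[0,0,-0.9],[0,0,-0.8],[0,0,-0.5],[0,0,-0.3],[0,0,0]],"angular":[[0,0,0],[0,-0.1,0],[0,0,0],[0,0,0],[0,0,0],[0,0,0],[0,0,0]]}';python3 go.py 469.5 318 80 1.309
```

```text
time: 9.85
tool_pos: [475.2, 318.3, 78.7]
tcp_rot: [3.137, 0.0, 1.304]
contact_force: [-0.5, 1.3, -0.2]
grip_width: 92.2
pos [475.2 318.3  78.7] yaw [3.137 0.    1.304] F [-0.5  1.3 -0.2] M [ 0.08 -0.15 -0.01] w 92.2 q [ 0.46  0.58  1.58 -0.    0.98 -0.84]
units shift [-0.29 -0.01  0.07] turn [0.02 0.04 0.04]
```

```bash
python3 -m jog '{"xyz":[[-0.27,0,0],[0,0,0],[0,0,0]],"angular":[[0,0,0],[0,0,0],[0,0,0]]}';python3 - <<'E'
from h import *
for n in('top','scene'):
    im=cv2.cvtColor(capture(n),cv2.COLOR_RGB2BGR);cv2.imwrite(f'pics/{n}3.png',im)
im=cv2.imread('pics/scene3.png');cv2.imwrite('pics/sc3.png',cv2.resize(im[60:170,250:370],None,fx=5,fy=5,interpolation=cv2.INTER_CUBIC))
E
```

```text
time: 10.15
tool_pos: [470.4, 318.6, 80.2]
tcp_rot: [3.135, -0.001, 1.304]
contact_force: [0.9, -0.6, 0.3]
grip_width: 91.8
```

View pics/sc3.png

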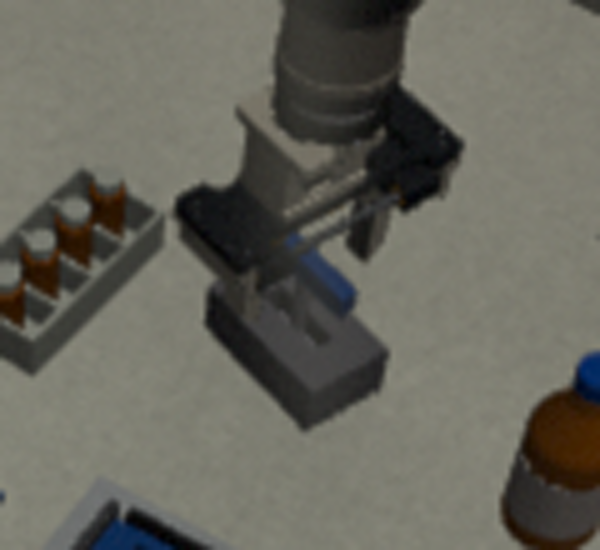

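```bash
python3 -m jog '{"xyz":[[0,0,0],[0,0,0],[0,0,0],[0,0,0],[0,0,0],[0,0,0],[0,0,0],[0,0,0],[0,0,0],[0,0,0]],"angular":[[0,0,0],[0,0,0],[0,0,0],[0,0,0],[0,0,0],[0,0,0],[0,0,0],[0,0,0],[0,0,0],[0,0,0]]}' 1;python3 -m jog '{"xyz":[[0,0,0],[0,0,0]],"angular":[[0,0,0],[0,0,0]]}'; python3 go.py 470 318.6 80 1.309
```

```text
time: 11.25
tool_pos: [470.7, 318.8, 80.7]
tcp_rot: [3.134, -0.002, 1.304]
contact_force: [0.0, 1.0, -1.0]
grip_width: 16.5
time: 11.45
tool_pos: [470.8, 318.8, 80.7]
tcp_rot: [3.134, -0.002, 1.304]
contact_force: [-0.5, 0.4, 0.0]
grip_width: 15.7
pos [470.8 318.8  80.7] yaw [ 3.134e+00 -2.000e-03  1.304e+00] F [-0.5  0.4  0. ] M [ 0.01 -0.14 -0.05] w 15.7 q [ 0.46  0.57  1.6  -0.    0.97 -0.84]
units shift [-0.04 -0.01 -0.04] turn [-0.    0.08  0.05]
```

```bash
python3 -m jog '{"xyz":[[0,0,0.3],[0,0,0.6],[0,0,0.8],[0,0,1],[0,0,1],[0,0,1],[0,0,1],[0,0,0]],"angular":[[0,0,0],[0,0,0],[0,0,0],[0,0,0],[0,0,0],[0,0,0],[0,0,0],[0,0,0]]}';python3 - <<'E'
from h import *
for n in('top','scene'):
    im=cv2.cvtColor(capture(n),cv2.COLOR_RGB2BGR);cv2.imwrite(f'pics/{n}4.png',im)
im=cv2.imread('pics/scene4.png');cv2.imwrite('pics/sc4.png',cv2.resize(im[40:170,250:370],None,fx=5,fy=5,interpolation=cv2.INTER_CUBIC))
E
python3 go.py 555.2 58 195 1.678
```

```text
time: 12.25
tool_pos: [469.1, 318.0, 202.8]
tcp_rot: [3.135, -0.001, 1.304]
contact_force: [-0.1, 0.1, -2.5]
grip_width: 16.0
pos [467.7 317.3 199.6] yaw [3.139e+00 2.000e-03 1.304e+00] F [ 0.2 -0.6 -2.6] M [ 0.09 -0.15 -0.04] w 16.0 q [ 0.46  0.44  1.45 -0.    1.25 -0.84]
units shift [  4.37 -12.97  -0.23] turn [0.03 0.02 3.57]
```

View pics/sc4.png

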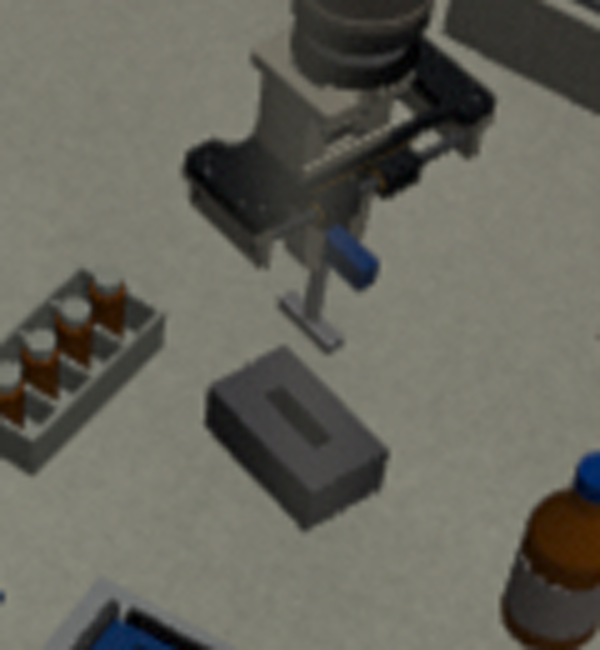

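```bash
python3 -m jog '{"xyz":[[0.31,-0.9,0],[0.31,-0.9,0],[0.31,-0.9,0],[0.31,-0.9,0],[0.31,-0.9,0],[0.31,-0.9,0],[0.31,-0.9,0],[0.31,-0.9,0],[0.31,-0.9,0],[0.31,-0.9,0]],"angular":[[0,0,0.26],[0,0,0.26],[0,0,0.26],[0,0,0.26],[0,0,0.26],[0,0,0.26],[0,0,0.26],[0,0,0.26],[0,0,0.26],[0,0,0.26]]}';python3 -m jog '{"xyz":[[0.3,-0.9,0],[0.3,-0.8,0],[0.2,-0.5,0],[0,-0.1,0],[0,0,0]],"angular":[[0,0,0.26],[0,0,0.26],[0,0,0.26],[0,0,0.1],[0,0,0]]}';python3 go.py 555.2 58 195 1.678
```

```text
time: 13.35
tool_pos: [522.2, 130.5, 184.1]
tcp_rot: [-3.117, 0.012, 1.592]
contact_force: [0.3, 1.0, -3.1]
grip_width: 15.7
time: 13.85
tool_pos: [535.1, 80.0, 176.5]
tcp_rot: [-3.103, 0.011, 1.685]
contact_force: [-0.2, 0.2, -2.3]
grip_width: 15.8
pos [535.1  80.  176.5] yaw [-3.103  0.011  1.685] F [-0.2  0.2 -2.3] M [ 0.16 -0.21 -0.01] w 15.8 q [ 0.02  0.44  1.52 -0.02  1.22 -1.66]
units shift [ 1.   -1.1   0.93] turn [ 0.15 -0.35 -0.06]
```

```bash
python3 -m jog '{"xyz":[[0.6,-0.6,0.4],[0.4,-0.5,0.2],[0,0,0],[0,0,0]],"angular":[[0.1,-0.2,-0.06],[0.05,-0.15,0],[0,0,0],[0,0,0]]}';python3 go.py 555.2 58 195 1.678
```

```text
time: 14.25
tool_pos: [556.1, 57.5, 188.8]
tcp_rot: [3.14, -0.002, 1.678]
contact_force: [-0.3, 0.6, -2.7]
grip_width: 15.9
pos [556.1  57.5 188.8] yaw [ 3.140e+00 -2.000e-03  1.678e+00] F [-0.3  0.6 -2.7] M [ 0.12 -0.14 -0.05] w 15.9 q [-0.04  0.43  1.49  0.    1.22 -1.71]
units shift [-0.04  0.02  0.31] turn [-0.02  0.01  0.  ]
```

```bash
python3 -m jog '{"xyz":[[0,0,-0.6],[0,0,-0.7],[0,0,-0.4],[0,0,-0.2],[0,0,0]],"angular":[[0,0,0],[0,0,0],[0,0,0],[0,0,0],[0,0,0]]}';python3 - <<'E'
from h import *
for n in('top','scene'):
    im=cv2.cvtColor(capture(n),cv2.COLOR_RGB2BGR);cv2.imwrite(f'pics/{n}5.png',im)
im=cv2.imread('pics/scene5.png');cv2.imwrite('pics/sc5.png',cv2.resize(im[110:240,220:340],None,fx=5,fy=4.6,interpolation=cv2.INTER_CUBIC))
E
python3 go.py 555.2 58 150 1.678
```

```text
time: 14.75
tool_pos: [554.7, 58.7, 147.1]
tcp_rot: [-3.141, -0.002, 1.679]
contact_force: [0.4, 0.2, -1.7]
grip_width: 15.8
pos [555.2  58.6 148. ] yaw [ 3.140e+00 -2.000e-03  1.679e+00] F [-0.3 -0.3 -2. ] M [ 0.05 -0.12  0.05] w 15.4 q [-0.03  0.47  1.55  0.    1.12 -1.71]
units shift [ 0.   -0.03  0.1 ] turn [-0.02  0.01 -0.01]
```

View pics/sc5.png

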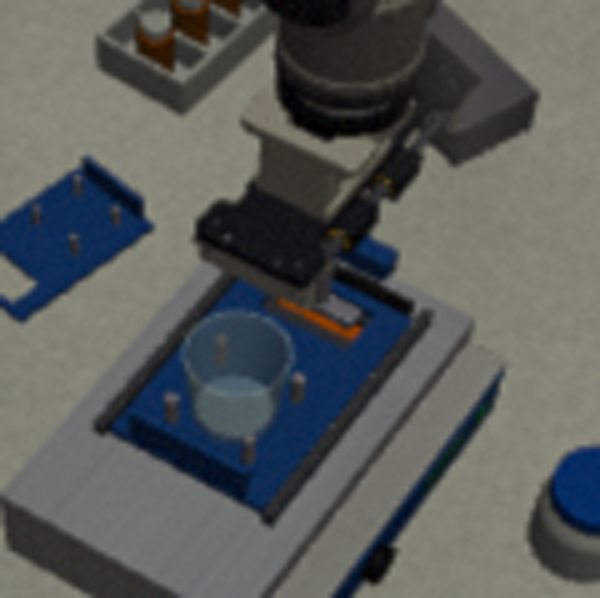

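```bash
python3 -m jog '{"xyz":[[0,0,-0.1],[0,0,-0.1],[0,0,-0.1],[0,0,-0.1]],"angular":[[0,0,0],[0,0,0],[0,0,0],[0,0,0]]}';python3 go.py 555.2 58 140 1.678
```

```text
time: 15.25
tool_pos: [556.7, 58.4, 141.7]
tcp_rot: [3.136, -0.001, 1.679]
contact_force: [-0.0, -0.3, -2.7]
grip_width: 15.7
pos [556.7  58.4 141.7] yaw [ 3.136e+00 -1.000e-03  1.679e+00] F [-0.  -0.3 -2.7] M [-0.   -0.15  0.03] w 15.7 q [-0.03  0.48  1.56  0.    1.1  -1.71]
units shift [-0.07 -0.02 -0.08] turn [-0.02  0.05 -0.01]
```

```bash
python3 -m jog '{"xyz":[[0,0,-0.1],[0,0,-0.1],[0,0,-0.1]],"angular":[[0,0,0],[0,0,0],[0,0,0]]}';python3 -m jog '{"xyz":[[0,0,-0.1],[0,0,-0.1]],"angular":[[0,0,0],[0,0,0]]}';python3 go.py 555.2 58 140 1.678
```

```text
time: 15.55
tool_pos: [556.5, 58.4, 134.9]
tcp_rot: [3.136, -0.001, 1.679]
contact_force: [0.5, -1.0, -1.9]
grip_width: 15.7
time: 15.75
tool_pos: [556.6, 58.4, 131.0]
tcp_rot: [3.136, -0.001, 1.679]
contact_force: [-1.4, -0.0, 2.9]
grip_width: 15.6
pos [556.6  58.4 131. ] yaw [ 3.136e+00 -1.000e-03  1.679e+00] F [-1.4 -0.   2.9] M [0.1  0.13 0.02] w 15.6 q [-0.03  0.49  1.57  0.    1.08 -1.71]
units shift [-0.07 -0.02  0.45] turn [-0.02  0.05 -0.01]
```

```bash
python3 -m jog '{"xyz":[[0,0,-0.12],[0,0,-0.12],[0,0,-0.12],[0,0,-0.1],[0,0,0]],"angular":[[0,0,0],[0,0,0],[0,0,0],[0,0,0],[0,0,0]]}';python3 go.py 555.2 58 119.5 1.678
```

```text
time: 16.25
tool_pos: [556.6, 58.4, 122.5]
tcp_rot: [3.135, -0.001, 1.679]
contact_force: [-1.8, -0.2, 5.7]
grip_width: 16.0
pos [556.6  58.4 122.5] yaw [ 3.135e+00 -1.000e-03  1.679e+00] F [-1.8 -0.2  5.7] M [0.02 0.33 0.02] w 16.0 q [-0.03  0.5   1.58  0.    1.05 -1.71]
units shift [-0.07 -0.02 -0.15] turn [-0.02  0.06 -0.01]
```

```bash
python3 -m jog '{"xyz":[[-0.03,0,-0.1],[-0.03,0,-0.1],[0,0,0]],"angular":[[0,0,0],[0,0,0],[0,0,0]]}';python3 go.py 555.2 58 119.5 1.678
```

```text
time: 16.55
tool_pos: [556.6, 58.4, 119.6]
tcp_rot: [3.131, -0.0, 1.679]
contact_force: [-4.5, -0.2, 5.6]
grip_width: 15.7
pos [556.6  58.4 119.6] yaw [ 3.131 -0.     1.679] F [-4.5 -0.2  5.6] M [0.   0.48 0.01] w 15.7 q [-0.03  0.5   1.59  0.    1.04 -1.71]
units shift [-0.07 -0.02 -0.  ] turn [-0.02  0.1  -0.01]
```

```bash
python3 -m jog '{"xyz":[[-0.1,0,0],[-0.1,0,0],[-0.05,0,0]],"angular":[[0,0,0],[0,0,0],[0,0,0]]}';python3 go.py 555.2 58 119.5 1.678
```

```text
time: 16.85
tool_pos: [555.8, 58.4, 121.9]
tcp_rot: [3.12, 0.001, 1.679]
contact_force: [-1.1, -0.5, 5.7]
grip_width: 15.8
pos [555.8  58.4 121.9] yaw [3.120e+00 1.000e-03 1.679e+00] F [-1.1 -0.5  5.7] M [ 0.04  0.16 -0.  ] w 15.8 q [-0.03  0.49  1.59  0.    1.03 -1.71]
units shift [-0.03 -0.02 -0.12] turn [-0.02  0.2  -0.01]
```

```bash
python3 -m jog '{"xyz":[[-0.05,0,-0.1],[-0.03,0,-0.1],[0,0,-0.05]],"angular":[[0,0.1,0],[0,0.1,0],[0,0.05,0]]}';python3 go.py 555.2 58 119.5 1.678
```

```text
time: 17.15
tool_pos: [556.9, 58.4, 119.2]
tcp_rot: [3.139, -0.001, 1.679]
contact_force: [-3.7, -0.6, 6.2]
grip_width: 15.9
pos [556.9  58.4 119.2] yaw [ 3.139e+00 -1.000e-03  1.679e+00] F [-3.7 -0.6  6.2] M [ 0.06  0.44 -0.02] w 15.9 q [-0.03  0.51  1.58  0.    1.05 -1.71]
units shift [-0.08 -0.02  0.02] turn [-0.01  0.02 -0.01]
```

```bash
python3 -m jog '{"xyz":[[-0.08,0,-0.04],[0,0,-0.04],[0,0,-0.04],[0,0,-0.04]],"angular":[[0,0,-0.3],[0,0,-0.5],[0,0,-0.6],[0,0,-0.6]]}';python3 go.py 555.9 58 119.5 0.107
```

```text
time: 17.55
tool_pos: [558.8, 58.7, 118.7]
tcp_rot: [3.13, -0.002, 1.463]
contact_force: [-1.8, -0.6, 7.8]
grip_width: 16.0
pos [558.8  58.7 118.7] yaw [ 3.130e+00 -2.000e-03  1.463e+00] F [-1.8 -0.6  7.8] M [0.08 0.24 0.05] w 16.0 q [-0.03  0.51  1.58  0.    1.04 -1.5 ]
units shift [-0.14 -0.03  0.04] turn [  0.07   0.09 -12.95]
```

```bash
python3 -m jog '{"xyz":[[-0.08,0,-0.02],[-0.08,0,-0.02],[-0.05,0,-0.02],[-0.03,0,-0.02],[-0.03,0,-0.02]],"angular":[[0,0.05,-0.9],[0,0.05,-0.9],[0,0,-0.9],[0,0,-0.9],[0,0,-0.9]]}';python3 go.py 555.9 58.4 119.5 0.107
```

```text
time: 18.05
tool_pos: [559.3, 58.2, 120.6]
tcp_rot: [3.126, -0.004, 0.973]
contact_force: [-0.3, -0.6, 5.1]
grip_width: 15.6
pos [559.3  58.2 120.6] yaw [ 3.126 -0.004  0.973] F [-0.3 -0.6  5.1] M [-0.27  0.17  0.05] w 15.6 q [-0.03  0.5   1.58 -0.01  1.04 -1.  ]
units shift [-0.17  0.01 -0.06] turn [ 0.11  0.12 -8.27]
```

```bash
python3 -m jog '{"xyz":[[-0.1,0,-0.06],[-0.08,0,-0.06],[-0.06,0,-0.05],[-0.06,0,-0.05],[-0.06,0,-0.05]],"angular":[[0.05,0.05,-0.95],[0.05,0.05,-0.95],[0.02,0.02,-0.95],[0.02,0.02,-0.95],[0.02,0.02,-0.95]]}';python3 go.py 555.9 58.4 119.5 0.107
```

```text
time: 18.55
tool_pos: [558.8, 57.5, 119.4]
tcp_rot: [3.138, -0.017, 0.455]
contact_force: [0.2, -1.1, 6.7]
grip_width: 15.7
pos [558.8  57.5 119.4] yaw [ 3.138 -0.017  0.455] F [ 0.2 -1.1  6.7] M [-0.16 -0.22  0.09] w 15.7 q [-0.04  0.5   1.59  0.01  1.04 -0.49]
units shift [-0.15  0.05  0.  ] turn [-0.02  0.17 -3.32]
```

```bash
python3 -m jog '{"xyz":[[-0.08,0.03,-0.04],[-0.08,0.03,-0.04],[-0.06,0,-0.03],[-0.05,0,-0.03],[0,0,-0.02]],"angular":[[0,0.1,-0.9],[0,0.05,-0.9],[0,0,-0.8],[0,0,-0.6],[0,0,-0.1]]}';python3 go.py 555.9 58.4 119.5 0.107
```

```text
time: 19.05
tool_pos: [560.1, 58.0, 120.5]
tcp_rot: [3.139, -0.019, 0.092]
contact_force: [-2.8, 0.0, 5.8]
grip_width: 15.9
pos [560.1  58.  120.5] yaw [ 3.139 -0.019  0.092] F [-2.8  0.   5.8] M [-0.11  0.53  0.03] w 15.9 q [-0.03  0.5   1.58 -0.    1.04 -0.12]
units shift [-0.21  0.02 -0.05] turn [0.01 0.18 0.14]
```

```bash
python3 -m jog '{"xyz":[[-0.15,0,-0.03],[-0.1,0,-0.03],[-0.05,0,0]],"angular":[[0,0.15,0.14],[0,0.1,0],[0,0,0]]}';python3 go.py 555.9 58.4 119.5 0.107
```

```text
time: 19.35
tool_pos: [559.3, 58.1, 122.2]
tcp_rot: [3.14, -0.006, 0.107]
contact_force: [-1.0, 0.5, 5.6]
grip_width: 15.7
pos [559.3  58.1 122.2] yaw [ 3.14  -0.006  0.107] F [-1.   0.5  5.6] M [-0.1   0.21 -0.01] w 15.7 q [-0.03  0.51  1.57 -0.    1.06 -0.14]
units shift [-0.17  0.02 -0.13] turn [0.01 0.06 0.  ]
```

```bash
python3 -m jog '{"xyz":[[-0.15,0,0],[-0.15,0,0],[-0.05,0,0]],"angular":[[0,0.05,0],[0,0.03,0],[0,0,0]]}';python3 go.py 555.9 58.4 126.5 0.107; python3 -m jog '{"xyz":[[-0.05,0,0.1],[-0.05,0,0.1],[0,0,0.05]],"angular":[[0,0,0],[0,0,0],[0,0,0]]}';python3 go.py 555.9 58.4 126.5 0.107
```

```text
time: 19.65
tool_pos: [556.9, 58.0, 124.5]
tcp_rot: [3.14, -0.01, 0.107]
contact_force: [2.5, 0.3, 4.6]
grip_width: 15.6
pos [556.9  58.  124.5] yaw [ 3.14  -0.01   0.107] F [2.5 0.3 4.6] M [-0.09 -0.51 -0.02] w 15.6 q [-0.03  0.5   1.58 -0.    1.05 -0.14]
units shift [-0.05  0.02  0.1 ] turn [0.01 0.09 0.  ]
time: 19.95
tool_pos: [555.4, 58.1, 126.7]
tcp_rot: [3.14, -0.01, 0.106]
contact_force: [5.8, -0.7, -1.4]
grip_width: 15.9
pos [555.4  58.1 126.7] yaw [ 3.14  -0.01   0.106] F [ 5.8 -0.7 -1.4] M [-0.09 -1.32 -0.02] w 15.9 q [-0.03  0.49  1.58 -0.    1.06 -0.14]
units shift [ 0.03  0.02 -0.01] turn [0.   0.1  0.01]
```

```bash
python3 -m jog '{"xyz":[[0.1,0,0],[0,0,0]],"angular":[[0,0.08,0],[0,0,0]]}';python3 -m jog '{"xyz":[[0,0,0],[0,0,0],[0,0,0],[0,0,0],[0,0,0],[0,0,0],[0,0,0]],"angular":[[0,0,0],[0,0,0],[0,0,0],[0,0,0],[0,0,0],[0,0,0],[0,0,0]]}' -1;python3 go.py 555.9 58.4 126.5 0.107
```

```text
time: 20.15
tool_pos: [556.5, 58.1, 126.1]
tcp_rot: [3.142, 0.002, 0.106]
contact_force: [2.5, -0.3, 4.1]
grip_width: 15.5
time: 20.85
tool_pos: [552.8, 58.3, 123.9]
tcp_rot: [-3.14, 0.011, 0.106]
contact_force: [0.6, 0.3, -0.4]
grip_width: 67.3
pos [552.8  58.3 123.9] yaw [-3.14   0.011  0.106] F [ 0.6  0.3 -0.4] M [ 0.04 -0.15  0.07] w 67.3 q [-0.03  0.5   1.57 -0.    1.08 -0.14]
units shift [0.16 0.   0.13] turn [-0.   -0.11  0.01]
```

```bash
python3 -m jog '{"xyz":[[0.1,0,0.2],[0,0,0.8],[0,0,1],[0,0,1],[0,0,1],[0,0,1],[0,0,1],[0,0.9,0.3],[0,0.9,0],[0,0.9,0]],"angular":[[0,0,0],[0,0,0],[0,0,0],[0,0,0],[0,0,0],[0,0,0],[0,0,0],[0,0,0],[0,0,0],[0,0,0]]}';python3 -m jog '{"xyz":[[-0.5,0.9,0],[-0.5,0.9,0],[-0.5,0.9,0],[-0.5,0.9,0],[-0.5,0.9,0],[-0.5,0.9,0],[-0.2,0.4,0],[0,0,0]],"angular":[[0,0,0],[0,0,0],[0,0,0],[0,0,0],[0,0,0],[0,0,0],[0,0,0],[0,0,0]]}';python3 - <<'E'
from h import *
for n in('top','scene'):
    im=cv2.cvtColor(capture(n),cv2.COLOR_RGB2BGR);cv2.imwrite(f'pics/{n}6.png',im)
im=cv2.imread('pics/top6.png');cv2.imwrite('pics/tc6.png',cv2.resize(im[120:230,185:325],None,fx=5.5,fy=5.5,interpolation=cv2.INTER_CUBIC))
im=cv2.imread('pics/scene6.png');cv2.imwrite('pics/sc6.png',cv2.resize(im[130:270,210:340],None,fx=4.2,fy=4.2,interpolation=cv2.INTER_CUBIC))
E
```

```text
time: 21.85
tool_pos: [555.7, 111.6, 258.6]
tcp_rot: [-3.141, 0.008, 0.102]
contact_force: [-0.2, -0.1, -0.5]
grip_width: 91.9
time: 22.65
tool_pos: [490.1, 233.9, 261.9]
tcp_rot: [-3.14, 0.003, 0.104]
contact_force: [-0.1, 0.5, -0.8]
grip_width: 91.7
```

View pics/tc6.png

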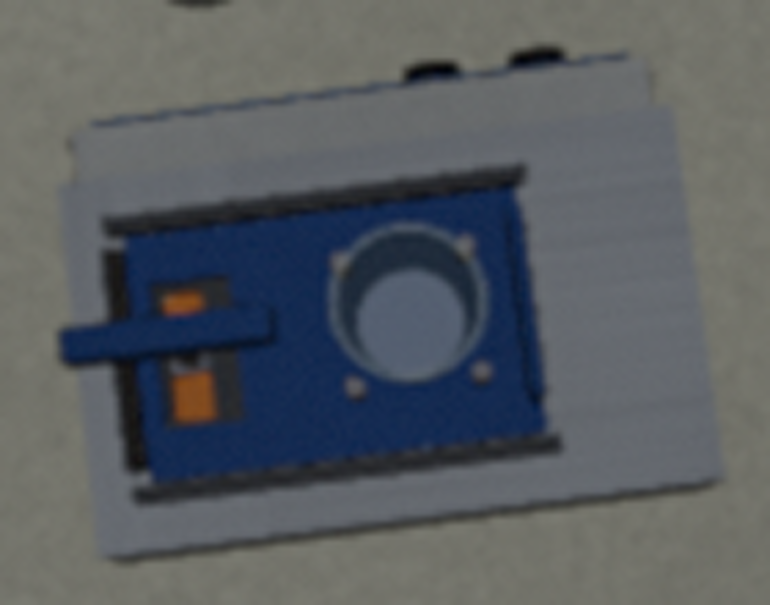

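View pics/sc6.png

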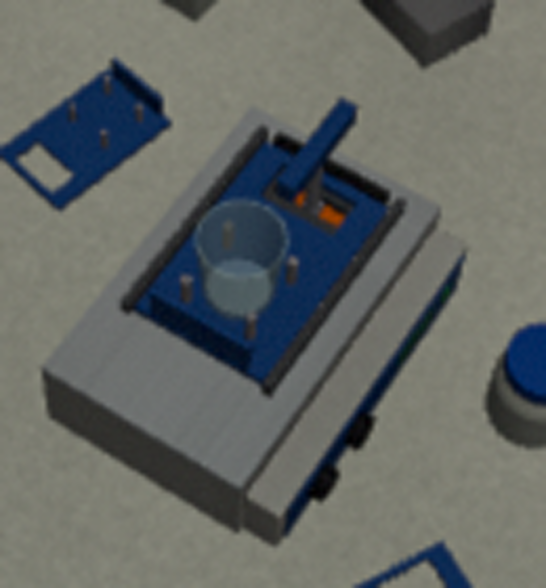

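View pics/scene6.png

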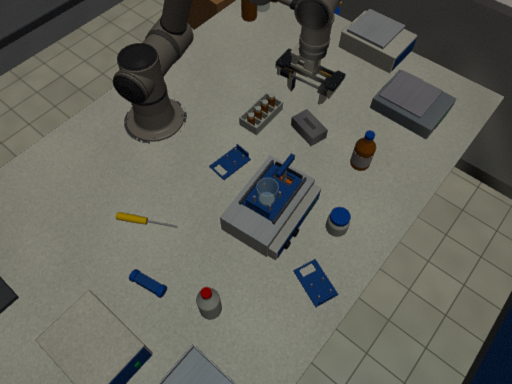

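Run:
```python
from h import *
im=cv2.imread('pics/top6.png');hsv=cv2.cvtColor(im,cv2.COLOR_BGR2HSV)
def cr(x,y): return ((x+.5)/5.5-.5+185,(y+.5)/5.5-.5+120)
# handle top-face corners by eye, end edges
A=np.mean([cr(62,328),cr(66,364)],0);B=np.mean([cr(270,305),cr(274,338)],0)
for z in(156,148):
    a,b=ray('top',A,z),ray('top',B,z);d=a-b;print(z,a.round(1),b.round(1),'len',np.linalg.norm(d).round(1),'yaw',np.degrees(np.arctan2(-d[0],d[1])).round(1),'mid',((a+b)/2).round(1))
t2=cv2.imread('pics/top2.png')
for nm,i in(('pushed',t2),('now',im)):
    p=prof(i,'top',lambda v,o:(o,v,88),range(18,34,1),list(range(-50,-38,3)));print(nm,[f'{v}:{int(a[2]-a[0])}' for v,a in zip(range(18,34),p)])
```

```text
156 [550.4  99.9 156. ] [559.1  13.6 156. ] len 86.7 yaw 5.7 mid [554.8  56.7 156. ]
148 [551.4 101.3 148. ] [560.2  14.2 148. ] len 87.5 yaw 5.7 mid [555.8  57.8 148. ]
pushed ['18:-64', '19:-64', '20:-65', '21:-65', '22:-64', '23:-61', '24:-56', '25:-49', '26:-37', '27:-24', '28:-14', '29:-6', '30:-1', '31:-1', '32:-1', '33:-2']
now ['18:-60', '19:-60', '20:-60', '21:-60', '22:-60', '23:-58', '24:-54', '25:-47', '26:-34', '27:-21', '28:-12', '29:-5', '30:-1', '31:-1', '32:-1', '33:-2']
```

```bash
python3 -c "
from plant import bot
print(bot.close_job())"
```

```text
the job is handed in; nothing more can be done
None
```

The carrier is home against the stop bar, the toggle is locked across the slot, and the job is handed in after about 23 s of the 64 s allowed.

- **Carrier:** I pushed it by its lip with closed fingers until it stopped moving. The force rose to 18 N with no further travel, and the finger position was within about 2.5 mm of where home should be.
- **Toggle:** I took it from the parking block and lowered it at the slot position seen in the images, about 4 mm to +y. The foot went in without touching the slot edges, so I did not need to search for the slot. I pressed the plunger down about 14 mm, turned the toggle a quarter turn clockwise and raised it about 6 mm with the gripper to the locked height. I then let go.

**Last checks, with the arm clear:**
- The handle lies at 5.7° against the shaker's 6.15°, so it is square across the slot. It is centred over the slot to within about 2 mm.
- The carrier's edge is at the same place as right after the push, at y of about 26.5 mm against the bar's 27 mm. That difference is within the camera's error.
- The beaker stands upright between its pins, and the bystanders look undisturbed in the pictures.

**Disagreements:**
- During the press and turn the arm drifted up to about 4 mm along x. I corrected it before letting go, and side forces stayed under 6 N.
- The two cameras differed by about 2 mm in where they placed the shaker.
- The locked height comes from the arm's reading just before release (127 mm at the fingertips, matching the pocket). I did not measure it separately afterwards.

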